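# Press the brass rosette home, then draw the sprung tray out and hold it

## Robot

A 6-joint arm with a two-finger parallel gripper is mounted at the origin on the work surface. World frame = base frame: x ahead of the robot, y to its left, z up, the work surface at z = 0. Lengths are in m, angles in rad, forces in N, time in s.
With the tool pointing down it reaches from about 0.35 to 0.725 m from the base axis. Payload 6 kg.
Tool frame: the origin (TCP) lies between the finger pads, 19 mm behind the fingertips; this is the grasp point; z points along the fingers, y is the line along which they close (so a half turn about z gives the same grasp; the last joint's range is limited). The gripper opens to 85 mm and grips with 20 to 120 N. Pads are 22 mm wide; open, the fingers measure 114 mm over their backs; the gripper's body (76 mm by 85 mm) begins 54 mm behind the grasp point. The pads swing forward as they close: fully open they stand 13 mm farther back than shut.
Start: joints at [-0.845, 0.04, 0.085, 0, -1.615, -0.334], TCP at [0.229, -0.555, 0.25] pointing down, gripper open.
Joint ranges: [-2.56, 2.56], [-1.29, 2.01], [-1.08, 1.49], [-3.29, 1.98], [-2.81, -0.18], [-2.99, 2.99]. Speed limits (rad/s): [2.57, 2.57, 3.01, 3.14, 3.14, 3.14].

## Interface

Orientations are given as a unit quaternion [w, x, y, z].
In Python, from plant import r, grab_frame gives the robot as it stands (r), with the cameras as plain functions.
- The arm moves only by the tool steer_hand, called after ">>>" by a JSON object that holds its "fn" and its "kwargs", one argument or row to a line. Schema: {"type":"object","properties":{"ticks":{"type":"string"},"finger_gap":{"type":"number"},"squeeze":{"type":"number"},"only":{"type":"string"},"quiet":{"type":"boolean"},"lines":{"type":"string"}},"required":["ticks"],"additionalProperties":false}. ticks is a string of 1 to 5 rows, one to a line, with the numbers parted by commas; each row has 6 numbers: dx, dy, dz in a scale on which 1.0 is 0.25 m, then a rotation vector rx, ry, rz in a scale on which 1.0 is pi rad; each row is the pose to reach, as a shift and turn from the pose commanded when the call began, along the tool's axes at that moment; what a row does not reach only later rows make up. A row lasts 1/10 s, in which the tool goes at most 0.05 m and 0.15 rad, less where a joint would pass 70% of its speed; a pose out of reach is approached as far as the arm can. finger_gap is the opening from 0.0 (shut) to 1.0 (fully open), set as the call begins (left out keeps the last). The fingers move at their own pace and stop on an object; squeeze is the grip in N (left out, the last holds). Time passes only in rows, so rows that do not move let the fingers close. The tool returns the time, the measured TCP pose, the force, the opening and the grip force at its end. only (a regular expression) keeps the lines of the reply that match it, lines (a string "A,B") keeps lines A to B, and quiet returns only ok. Input that does not fit is refused with a message, and nothing moves.
- r.get_state(): the state, without advancing time (a new reading comes with each control period).
- grab_frame(name): name is "scene" or "side" or "wrist"; returns a dict with "frame" (480x640x3 uint8, blue, green, red), "depth" (480x640 float32, m along the optical axis (not along the pixel's ray), 0 where there is no reading), "K" (3x3 intrinsics, pixels), "world_to_cam" (4x4, takes a point from world to camera coordinates). Camera axes: x right, y down, z forward; pixel columns grow to the right and rows downward; lengths in m; the calibration is good to about 2 mm. A picture is of the moment at which its call begins.
- r.sign_off(): hands the job in; it is judged then, once.
The state is a dict: "clock": time; "qpos": joint angles; "qvel": joint speeds; "tau": joint torques, N m; "position": TCP position; "eef_rot": TCP orientation; "force": force on the tool from outside, world axes, zero at the start; "ft_torque": the same for the moment, N m; "gripper_width": opening from 0.0 (shut) to 1.0 (fully open); "grasp_force": force on a finger pad.
Only numpy, scipy, OpenCV 4.12 (cv2) and the standard library are available. Lean on these libraries where they do the work, as an engineer would, in place of code of your own. Each camera call takes 0.05 s, during which the arm holds its last target. There are 200 camera calls.

## Task

Swing the press's red-handled lever down to its stop so that the brass rosette is pressed into the walnut block, and let the lever come all the way back up while the tray stays home. Only then pull the sprung tray out by its wooden bar handle until its white pointer stands against the red mark on the rail, and keep holding it there by the handle: the program finishes while holding, since the tray springs back if let go. Leave the other things on the bench where they are.

Things in the scene. Friction and masses are not known exactly. Their poses are not given: they have to be found in the camera images.
- press: green C-frame press bolted to the bench. Origin on the bench surface below its head; own -x is its front (the way the tray is drawn out), z up. Head 70 mm wide in y, 135 to 235 mm high, x -85 to +90 mm; base plate 20 mm thick, x -125 to +90, y +-60 mm. A dark rail, 12 mm wide, 35 mm high, runs along x at y = +75 mm, x -260 to +20 mm
- lever (a joint): angle of the press lever (rad): 0 = up at rest, 0.9 = down on its stop (the press is worked only when fully down at the stop). A spring returns it: about 5 N at the handle at the start, about 10 N at the stop. It drives the ram down onto the rosette
- lever_grip (a point): middle of the free part of the lever's red round crossbar (diameter 18 mm, along the press's y). The lever arm joins the bar 45 mm from here towards the press; 36 mm of bar are free on the other side. 130 mm from the hinge; at rest the lever points to the press's front and 0.7 rad above level, at the stop 0.2 rad below level. Push it down from above, or grasp it across, along the arc
- lever_hinge (a point): point on the lever's hinge axis (axis along the press's y), level with lever_grip along that axis, 200 mm above the bench. Fixed to the press
- tray_out (a joint): how far the sprung dark steel tray is drawn out along the press's -x (m): 0 = home, 0.115 = end of travel. The spring pulls it home with about 5 N at 0 and 10 N at 0.085
- pull_handle (a point): wooden bar of the tray's handle, 16 mm diameter, 92 mm long along the press's y, on two steel struts 84 mm apart; the point is the bar's centre, 80 mm above the bench, 173 mm in front of the press's origin when home. Moves with the tray. Grasp across the bar from above, between the struts; the tray's front wall (top 45 mm above the bench) is 48 mm behind the bar's centre
- tray: the sprung dark steel tray, 140 x 100 mm, walls 25 mm high, with a walnut block in it; origin under its centre, 55 mm in front of the press's origin and 20 mm above the bench when home
- pointer (a point): the white pointer, a 5 mm wide tab on the tray's side next to the rail; the point is near its rail end, 48 mm above the bench; moves with the tray
- mark: red mark, a saddle 14 mm long (along the press's x), 30 mm wide and 14 mm high, fixed on the rail; origin on the rail's top at the rail's centre line, in the middle of the mark's 14 mm length, axes as the press's. It lies 45 to 85 mm further out than the pointer does with the tray home; the pointer passes beside it
- rosette (a joint): how far the brass rosette (36 mm disc) is pressed into the walnut block in the tray (m): 0 = standing 5 mm proud, 0.005 = fully home. Stays where it is pressed; only the ram reaches it, when the lever is at its stop and the tray is home
- spare_block: loose spare walnut block with a brass disc, 70 x 80 x 25 mm, origin under its centre; leave alone
- glue_jar: loose glue jar, 60 mm diameter, 85 mm high, origin under its centre; leave alone
- brush: loose brush lying on the bench; leave alone
- hammer: loose hammer lying on the bench; leave alone
- tape: loose yellow tape roll lying flat, 90 mm diameter, 24 mm high, origin under its centre; leave alone
- weight: loose brass knobbed weight, 60 mm diameter, 72 mm high, origin under its centre; leave alone

How it is judged:
By the outcome, as a careful person would: the job done as asked, in the order asked, and still so for the second after the job is handed in, while the arm keeps its last pose, push and grip.
It also fails if it takes over 54 s, if anything falls off the work surface, if the arm or the gripper's body presses on something with over 40 N, if the wrist force passes 120 N, or if a joint passes its speed limit or range.

## Working session

There is one attempt and no reset: what is moved stays moved. The work goes in short steps, Python scripts to look and compute and a tool call to move; the robot and the scene stay as the last step left them, time stands still between calls to the robot, and variables do not carry over. Pictures are saved under pics/ and viewed, at most 10 in all, crops included, and the job is handed in when it is done.

```bash
ls; mkdir -p pics
```

Create h.py:
```python
from plant import r, grab_frame
import numpy as np, cv2
def grab(n, save=None):
    f=grab_frame(n)
    if save: cv2.imwrite(f'pics/{save}.png',f['frame'])
    return f
def world(f,u,v):
    "pixel+depth to world"
    d=f['depth'][v,u]; K=f['K']
    p=np.array([(u-K[0,2])/K[0,0]*d,(v-K[1,2])/K[1,1]*d,d,1.])
    return (np.linalg.inv(f['world_to_cam'])@p.reshape(4,-1))[:3].T.squeeze() if np.ndim(d)==0 else None
def cloud(f,mask):
    v,u=np.nonzero(mask&(f['depth']>0)); d=f['depth'][v,u]; K=f['K']
    p=np.stack([(u-K[0,2])/K[0,0]*d,(v-K[1,2])/K[1,1]*d,d,np.ones_like(d)])
    return (np.linalg.inv(f['world_to_cam'])@p)[:3].T
```

Run:
```python
from h import *
a=grab('scene','scene1'); b=grab('side','side1')
for f in(a,b):
    c=np.linalg.inv(f['world_to_cam']); print(c.round(3)); print(f['K'][0,0])
print(r.get_state())
```

```text
pics
plant.py
[[ 0.586  0.657 -0.476  1.092]
 [ 0.811 -0.482  0.333 -0.372]
 [-0.01  -0.581 -0.814  1.164]
 [ 0.     0.     0.     1.   ]]
434.67791927187045
[[ 0.731  0.551 -0.402  1.067]
 [ 0.682 -0.586  0.437 -0.524]
 [ 0.005 -0.594 -0.805  1.23 ]
 [ 0.     0.     0.     1.   ]]
491.6541711693888
{'clock': 0.1, 'qpos': array([-8.45299338e-01,  4.07297303e-02,  8.39449178e-02, -3.84629547e-04,
       -1.61548457e+00, -3.33686279e-01]), 'qvel': array([ 0.00109107, -0.00119121,  0.00262805,  0.00150145, -0.00166495,
        0.00121233]), 'tau': array([-5.22719885e-03, -3.69348550e+01,  3.48280978e+01,  6.95180699e+00,
       -4.56740207e-03, -2.37017925e-07]), 'position': array([ 0.22908094, -0.55427471,  0.24911466]), 'eef_rot': array([-2.06269939e-04, -1.94662883e-01,  9.80869911e-01,  7.32693451e-04]), 'force': array([ 0.14511818,  0.46189292, -0.15433586]), 'ft_torque': array([-0.04863229,  0.04231333, -0.00859642]), 'grasp_force': 0.0, 'gripper_width': 0.9983275538959884}
```

View pics/scene1.png

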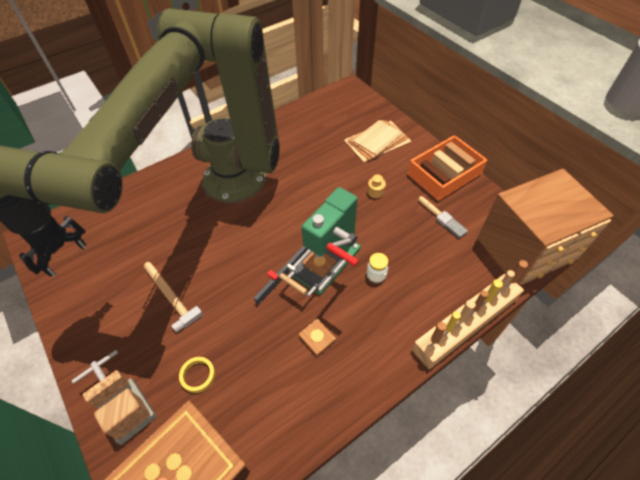

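View pics/side1.png

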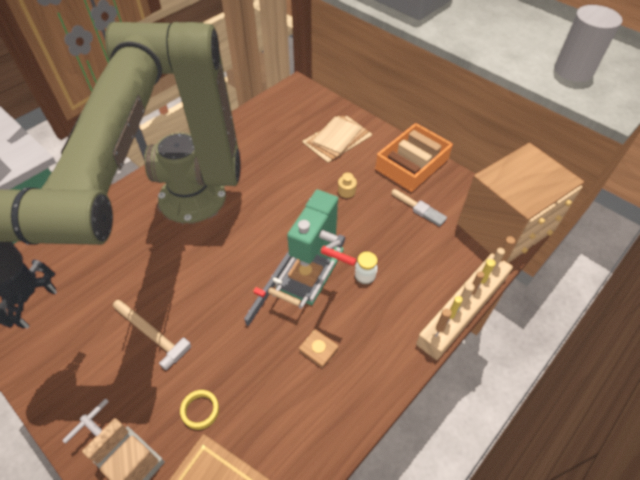

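The scene view shows the press at about (330,230), the red lever bar at (342,254), the red mark at (273,275) and the handle bar at (293,284). The jar at (377,268) stands close to the lever. In the side view the bar is at (339,257), the mark at (260,292) and the handle at (285,297).

Run:
```python
from h import *
tiles=[]
for n,(x0,y0) in (('scene',(240,180)),('side',(235,185))):
    f=grab(n); hsv=cv2.cvtColor(f['frame'],cv2.COLOR_BGR2HSV)
    H,S,V=cv2.split(hsv)
    red=((H<5)|(H>174))&(S>190)&(V>110)
    roi=np.zeros_like(red); roi[170:330,230:420]=1
    k,l,st,ce=cv2.connectedComponentsWithStats((red&roi).astype(np.uint8))
    for i in range(1,k):
        if st[i,4]>12:
            c=cloud(f,l==i); print(n,'red',st[i],ce[i].round(1),np.median(c,0).round(3),c.min(0).round(3),c.max(0).round(3))
    g=(H>60)&(H<90)&(S>100)&roi
    c=cloud(f,g); t=c[c[:,2]>np.percentile(c[:,2],97)-.008]
    print('green top',len(t),np.median(t,0).round(3),cv2.minAreaRect((t[:,:2]*1000).astype(np.float32)))
    tiles.append(cv2.resize(f['frame'][y0:y0+130,x0:x0+150],None,fx=4,fy=4,interpolation=cv2.INTER_CUBIC)); cv2.imwrite(f'pics/c_{n}.png',tiles[-1])
```

```text
scene red [327 245  31  21 138] [343.  255.7] [ 0.651 -0.005  0.289] [ 0.529 -0.021 -0.004] [0.686 0.145 0.294]
scene red [268 274   9   5  17] [271.9 276.4] [ 0.463 -0.12   0.046] [ 0.448 -0.124  0.041] [ 0.473 -0.111  0.051]
green top 753 [0.488 0.097 0.236] ((489.9471435546875, 75.08628845214844), (64.00820922851562, 170.23663330078125), 17.177593231201172)Traceback (most recent call last):
  File "<stdin>", line 13, in <module>
    return _quantile_unchecked(
        a, q, axis, out, overwrite_input, method, keepdims, weights)
    return _ureduce(a,
                    func=_quantile_ureduce_func,
    ...<5 lines>...
                    overwrite_input=overwrite_input,
                    method=method)
    r = func(a, **kwargs)
    result = _quantile(arr,
                       quantiles=q,
    ...<2 lines>...
                       out=out,
                       weights=wgt)
    slices_having_nans = np.isnan(arr[-1, ...])
                                  ~~~^^^^^^^^^
IndexError: index -1 is out of bounds for axis 0 with size 0
```

View pics/c_scene.png

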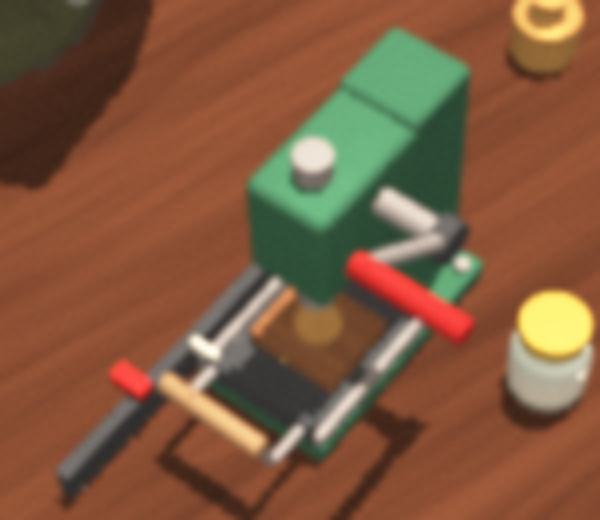

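The scene crop shows the red bar from (355,265) to (462,325), its arm joining at the upper left end. It also shows the bar handle (165,380)-(262,445), the white pointer (205,347), the mark (130,378) and the rail end (68,478). The side grab gave no pixels, so I'll check it.

Run:
```python
from h import *
f=grab('side','side2'); im=f['frame']; print(im.shape,im.dtype,im.mean((0,1)),(f['depth']>0).mean())
o=cv2.imread('pics/side1.png'); print(cv2.absdiff(o,im).mean(), r.get_state()['clock'])
H,S,V=cv2.split(cv2.cvtColor(im,cv2.COLOR_BGR2HSV)); print(H[257,339],S[257,339],V[257,339], f['depth'][257,339])
print(H[230,310],S[230,310],V[230,310])
cv2.imwrite('pics/c_side.png',cv2.resize(im[185:325,235:385],None,fx=4,fy=4,interpolation=cv2.INTER_CUBIC))
```

```text
(480, 640, 3) uint8 [ 92.61467448 115.72571289 147.27782227] 0.9959505208333334
1.0672819010416668 0.25
1 170 226 1.1496094
71 72 191
```

View pics/c_side.png

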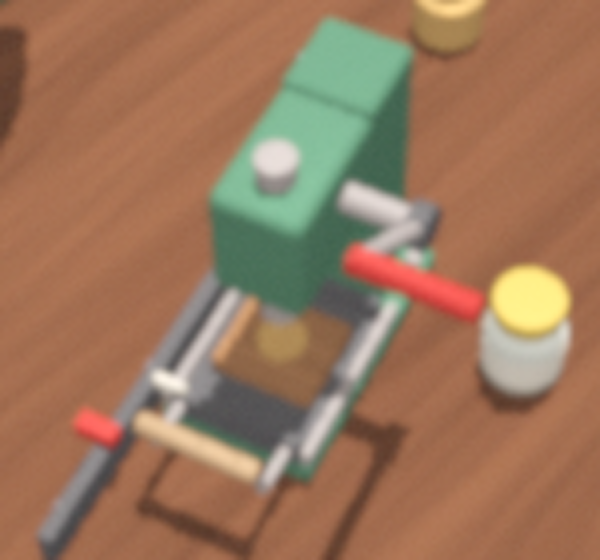

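The side crop shows the bar (355,258)-(478,302), handle (142,425)-(255,470), pointer (170,383), mark (97,427) and rail tip (45,535). Only its colours are paler, so I'll loosen the mask and triangulate.

Add to h.py:
```python
def ends(m):
    "the two ends of a long blob, pixels, left to right"
    v,u=np.nonzero(m); p=np.stack([u,v],1).astype(float); c=p.mean(0)
    d=np.linalg.svd(p-c,full_matrices=0)[2][0]; d*=np.sign(d[0]); s=(p-c)@d
    return np.array([c+d*(s.min()-.5),c,c+d*(s.max()+.5)])
def blobs(m,amin):
    k,l,st,ce=cv2.connectedComponentsWithStats(m.astype(np.uint8))
    return [l==i for i in sorted(range(1,k),key=lambda i:-st[i,4]) if st[i,4]>=amin]
def tri(fa,fb,pa,pb):
    P=[f['K']@f['world_to_cam'][:3] for f in(fa,fb)]
    X=cv2.triangulatePoints(*P,np.array(pa,float).T,np.array(pb,float).T); return (X[:3]/X[3]).T
def rayz(f,p,z):
    "pixels p (n,2) onto plane(s) height z"
    p=np.atleast_2d(p); c=np.linalg.inv(f['world_to_cam'])
    d=(c[:3,:3]@np.linalg.inv(f['K'])@np.c_[p,np.ones(len(p))].T).T; o=c[:3,3]
    return o+d*((z-o[2])/d[:,2])[:,None]
def hsv(f): return [a.astype(int) for a in cv2.split(cv2.cvtColor(f['frame'],cv2.COLOR_BGR2HSV))]
```

Run:
```python
from h import *
np.set_printoptions(precision=4,suppress=True)
F=[grab('scene'),grab('side')]; R=[]
for f,smin in zip(F,(170,125)):
    H,S,V=hsv(f); roi=np.zeros(H.shape,bool); roi[230:330,235:375]=1
    b=blobs(roi&((H<5)|(H>174))&(S>smin)&(V>120),10); print([x.sum() for x in b])
    R.append([ends(x) for x in b[:2]])
    g=(H>60)&(H<90)&(S>60); g[:150]=0; g[330:]=0; g[:,:240]=0; g[:,400:]=0
    c=cloud(f,g); t=c[abs(c[:,2]-.235)<.006]; print('head top',len(t),cv2.minAreaRect((t[:,:2]*1000).astype(np.float32)))
    c=cloud(f,b[0]); print('bar depth med',np.median(c,0))
print('bar',tri(*F,R[0][0],R[1][0])); print('mark',tri(*F,R[0][1],R[1][1]))
for n,pa,pb,z in (('handle',[(281.2,275),(305.5,291.2)],[(270.5,291.2),(298.7,302.5)],.08),('railtip',[(257,298.7)],[(246.2,318.7)],.035),('pointer',[(291.2,266.7)],[(277.5,280.7)],.048)):
    print(n,tri(*F,pa,pb)); print('  plane',rayz(F[0],pa,z),rayz(F[1],pb,z))
    print('  depth',[world(F[0],int(round(u)),int(round(v))) for u,v in pa])
print('mark plane .045',rayz(F[0],R[0][1][1],.045),rayz(F[1],R[1][1][1],.045))
print('bar plane .284',rayz(F[0],R[0][0],.284),rayz(F[1],R[1][0],.284))
```

```text
[np.int64(249), np.int64(61)]
head top 1010 ((488.23114013671875, 75.2367172241211), (66.12696838378906, 174.41786193847656), 16.2399959564209)
bar depth med [ 0.6433 -0.0032  0.289 ]
[np.int64(252), np.int64(71)]
head top 967 ((488.97637939453125, 74.10297393798828), (66.29412841796875, 172.6578369140625), 16.822309494018555)
bar depth med [ 0.647  -0.0044  0.2907]
bar [[ 0.6008 -0.0167  0.2868]
 [ 0.6428  0.0003  0.2804]
 [ 0.6815  0.0161  0.2743]]
mark [[ 0.4385 -0.1182  0.043 ]
 [ 0.4595 -0.1155  0.0478]
 [ 0.4768 -0.1109  0.0457]]
handle [[ 0.4947 -0.1026  0.0779]
 [ 0.5721 -0.0714  0.0659]]
  plane [[ 0.4938 -0.1021  0.08  ]
 [ 0.5789 -0.0753  0.08  ]] [[ 0.4974 -0.1043  0.08  ]
 [ 0.578  -0.0769  0.08  ]]
  depth [array([ 0.4954, -0.1035,  0.0836]), array([ 0.5801, -0.0743,  0.0818])]
railtip [[ 0.4772 -0.1855  0.0054]]
  plane [[ 0.4947 -0.1909  0.035 ]] [[ 0.4901 -0.1932  0.035 ]]
  depth [array([ 0.4954, -0.1914,  0.0348])]
pointer [[ 0.4693 -0.054   0.0462]]
  plane [[ 0.4695 -0.0541  0.048 ]] [[ 0.4708 -0.0551  0.048 ]]
  depth [array([ 0.4725, -0.0565,  0.0524])]
mark plane .045 [[ 0.4573 -0.1146  0.045 ]] [[ 0.4585 -0.1148  0.045 ]]
bar plane .284 [[ 0.5994 -0.0156  0.284 ]
 [ 0.645  -0.0014  0.284 ]
 [ 0.6866  0.0115  0.284 ]] [[ 0.5994 -0.0151  0.284 ]
 [ 0.6442 -0.0015  0.284 ]
 [ 0.685   0.0109  0.284 ]]
```

Everything agrees: the head measures 66x174 mm at z .235, the bar is at z .28, the handle is at z .08 and the mark is at z .046. Yaw is about 17°, the front direction is (.292,-.956), and the grip point is (.651,.001,.284). Next I work out the approach.

Add to h.py:
```python
from scipy.spatial.transform import Rotation as Ro
FR=np.array([.292,-.956,0])
def to(x,y,z):
    "shift and turn, in tool axes, to a downward tool closing along the press's x"
    s=r.get_state(); R=Ro.from_quat(np.roll(s['eef_rot'],-1))
    T=Ro.from_matrix(np.column_stack([np.cross(-FR,[0,0,-1]),-FR,[0,0,-1]]))
    print('to',[x,y,z],(R.inv().apply(np.array([x,y,z])-s['position'])).round(4),(R.inv()*T).as_rotvec().round(3))
```

Run:
```python
from h import *
to(.651,.001,.335)
f=grab('scene'); H,S,V=hsv(f); m=(H>20)&(H<35)&(S>150)&(V>150); m[:240]=0; m[290:]=0; m[:,:360]=0; m[:,400:]=0
c=cloud(f,m); print('jar lid',np.median(c,0).round(3))
```

```text
to [0.651, 0.001, 0.335] [-0.602   0.3523 -0.0851] [ 0.    -0.     0.095]
jar lid [0.621 0.144 0.08 ]
```

Careful with the scale: shifts go in shares of 0.25 m and turns go in shares of pi rad. That gives: -0.18 m / 0.25 = -0.72, -0.085 m / 0.25 = -0.34, 0.05 rad / 3.1416 = 0.0159.

>>> {"fn": "steer_hand", "kwargs": {
  "ticks": "-0.12,0.072,-0.12,0,0,0.0159\n-0.24,0.144,-0.24,0,0,0.0302\n-0.4,0.24,-0.34,0,0,0.0302\n-0.56,0.328,-0.34,0,0,0.0302\n-0.72,0.42,-0.34,0,0,0.0302",
  "finger_gap": 0,
  "squeeze": 60
}}

```text
clock: 0.9
position: [0.3563, -0.3874, 0.3363]
eef_rot: [0.001, -0.148, 0.989, -0.001]
force: [1.3, 0.0, 0.2]
gripper_width: 0.145
grasp_force: 0.0
```

>>> {"fn": "steer_hand", "kwargs": {
  "ticks": "-0.16,0.094,0,0,0,0\n-0.32,0.188,0,0,0,0\n-0.48,0.28,0,0,0,0\n-0.64,0.376,0,0,0,0\n-0.8,0.468,0,0,0,0"
}}

```text
clock: 1.4
position: [0.5134, -0.2166, 0.3354]
eef_rot: [0.0, -0.148, 0.989, -0.0]
force: [0.2, -0.5, -0.2]
gripper_width: -0.001
grasp_force: 0.0
```

```bash
python3 -c "
from h import *
to(.651,.001,.335)"
```

```text
to [0.651, 0.001, 0.335] [-0.1953  0.1678  0.0005] [-0.     0.001  0.001]
```

Scaled: -0.17 m / 0.25 = -0.68, 0.146 m / 0.25 = 0.584.

>>> {"fn": "steer_hand", "kwargs": {
  "ticks": "-0.144,0.128,0,0,0,0\n-0.288,0.256,0,0,0,0\n-0.44,0.38,0,0,0,0\n-0.58,0.5,0,0,0,0\n-0.68,0.584,0,0,0,0"
}}

```text
clock: 1.9
position: [0.6333, -0.0263, 0.3343]
eef_rot: [-0.0, -0.149, 0.989, 0.0]
force: [0.6, -1.0, -0.4]
gripper_width: -0.001
grasp_force: 0.0
```

>>> {"fn": "steer_hand", "kwargs": {
  "ticks": "-0.1,0.088,0,0,0,0\n-0.1,0.088,0,0,0,0\n-0.1,0.088,0.04,0,0,0"
}}

```text
clock: 2.2
position: [0.6503, -0.0001, 0.3255]
eef_rot: [0.001, -0.148, 0.989, -0.0]
force: [-1.1, -0.7, 0.1]
gripper_width: 0.001
grasp_force: 0.0
```

Run:
```python
from h import *
to(.651,.001,.322); f=grab('side','s3'); cv2.imwrite('pics/c3.png',cv2.resize(f['frame'][120:330,230:430],None,fx=2.8,fy=2.8,interpolation=cv2.INTER_CUBIC))
```

```text
to [0.651, 0.001, 0.322] [-0.001   0.0009  0.0035] [-0.001  0.001  0.001]
```

View pics/c3.png

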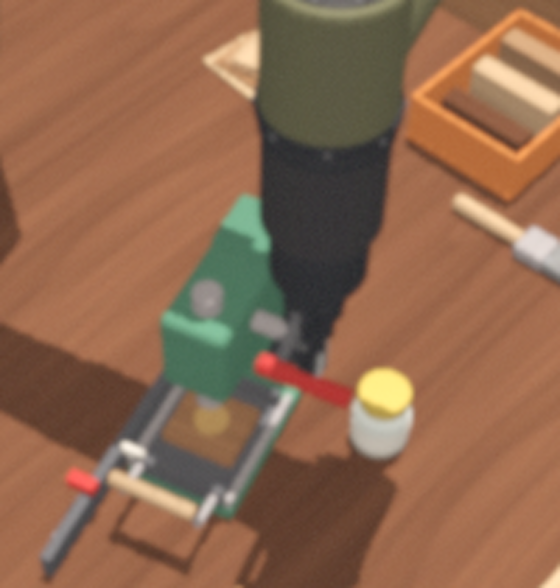

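The tip hangs just above the middle of the free bar, at about (318,366) with the bar at (308,377). I lower it to touch.

Scaled: 0.016 m / 0.25 = 0.064, 0.014 m / 0.25 = 0.056.

>>> {"fn": "steer_hand", "kwargs": {
  "ticks": "0,-0.008,0.032,0,0,0\n0,-0.012,0.056,0,0,0\n0,-0.012,0.064,0,0,0\n0,-0.012,0.064,0,0,0"
}}

```text
clock: 2.65
position: [0.6504, -0.0052, 0.3105]
eef_rot: [0.001, -0.147, 0.989, -0.001]
force: [-1.1, -1.9, 4.2]
gripper_width: -0.002
grasp_force: 2.4
```

Scaled: 0.056 m / 0.25 = 0.224, 0.044 m / 0.25 = 0.176.

>>> {"fn": "steer_hand", "kwargs": {
  "ticks": "0,-0.028,0.036,0,0,0\n0,-0.052,0.08,0,0,0\n0,-0.076,0.128,0,0,0\n0,-0.092,0.176,0,0,0\n0,-0.104,0.224,0,0,0"
}}

```text
clock: 3.15
position: [0.6591, -0.0332, 0.2573]
eef_rot: [0.003, -0.146, 0.989, -0.003]
force: [2.9, -13.5, 10.5]
gripper_width: -0.001
grasp_force: 6.6
```

>>> {"fn": "steer_hand", "kwargs": {
  "ticks": "0,-0.008,0.052,0,0,0\n0,-0.012,0.104,0,0,0\n0,-0.008,0.152,0,0,0\n0,-0.004,0.188,0,0,0\n0,-0.004,0.188,0,0,0"
}}

```text
clock: 3.65
position: [0.6589, -0.0322, 0.2076]
eef_rot: [0.001, -0.147, 0.989, -0.002]
force: [0.4, -3.9, 6.6]
gripper_width: -0.001
grasp_force: 3.4
```

Scaled: 0.006 m / 0.25 = 0.024, 0.003 m / 0.25 = 0.012.

>>> {"fn": "steer_hand", "kwargs": {
  "ticks": "0,0,0.012,0,0,0\n0,0,0.024,0,0,0\n0,0,0.024,0,0,0"
}}

```text
clock: 3.95
position: [0.6588, -0.0316, 0.2026]
eef_rot: [0.001, -0.147, 0.989, -0.001]
force: [-0.1, -4.8, 7.3]
gripper_width: 0.004
grasp_force: 3.5
```

>>> {"fn": "steer_hand", "kwargs": {
  "ticks": "0,0,0.008,0,0,0\n0,0,0.016,0,0,0\n0,0,0.016,0,0,0"
}}

```text
clock: 4.25
position: [0.6588, -0.0316, 0.2015]
eef_rot: [0.003, -0.147, 0.989, -0.002]
force: [-5.0, -3.6, 16.3]
gripper_width: -0.003
grasp_force: 7.9
```

Scaled: 0.004 m / 0.25 = 0.016, 0.002 m / 0.25 = 0.008.

>>> {"fn": "steer_hand", "kwargs": {
  "ticks": "0,0,0.008,0,0,0\n0,0,0.016,0,0,0\n0,0,0.016,0,0,0\n0,0,0.016,0,0,0"
}}

```text
clock: 4.65
position: [0.6589, -0.0316, 0.2011]
eef_rot: [0.004, -0.148, 0.989, -0.002]
force: [-11.1, -1.2, 26.8]
gripper_width: -0.004
grasp_force: 13.4
```

Run:
```python
from h import *
np.set_printoptions(precision=4,suppress=True)
F=[grab('scene'),grab('side','s4')]; R=[]
for f,s in zip(F,(150,110)):
    H,S,V=hsv(f); roi=np.zeros(H.shape,bool); roi[230:330,300:375]=1
    b=blobs(roi&((H<5)|(H>174))&(S>s)&(V>70),10); print([x.sum() for x in b])
    c=cloud(f,b[0]); print(np.median(c,0),np.percentile(c,95,0))
```

```text
[np.int64(94), np.int64(13)]
[ 0.6783 -0.0231  0.1787] [0.6934 0.0521 0.1835]
[np.int64(97), np.int64(36)]
[ 0.6786 -0.0218  0.1788] [0.6924 0.0513 0.1856]
```

The arm stalled at 27 N with the bar top at z .183, which is the stop. Now I let it up along the arc.

Scaled: -0.049 m / 0.25 = -0.196, -0.028 m / 0.25 = -0.112.

>>> {"fn": "steer_hand", "kwargs": {
  "ticks": "0,-0.004,-0.032,0,0,0\n0,-0.008,-0.072,0,0,0\n0,-0.008,-0.112,0,0,0\n0,-0.008,-0.152,0,0,0\n0,0,-0.196,0,0,0"
}}

```text
clock: 5.25
position: [0.6585, -0.0306, 0.243]
eef_rot: [0.001, -0.147, 0.989, -0.001]
force: [0.0, -3.3, 4.8]
gripper_width: 0.0
grasp_force: 2.6
```

>>> {"fn": "steer_hand", "kwargs": {
  "ticks": "0,0.012,-0.04,0,0,0\n0,0.024,-0.08,0,0,0\n0,0.04,-0.12,0,0,0\n0,0.064,-0.164,0,0,0\n0,0.088,-0.208,0,0,0"
}}

```text
clock: 5.75
position: [0.6521, -0.0094, 0.295]
eef_rot: [0.001, -0.147, 0.989, -0.001]
force: [0.3, -2.4, 4.7]
gripper_width: -0.002
grasp_force: 1.9
```

>>> {"fn": "steer_hand", "kwargs": {
  "ticks": "0,0.024,-0.04,0,0,0\n0,0.032,-0.08,0,0,0\n0,0.032,-0.2,0,0,0\n0,0.032,-0.32,0,0,0"
}}

```text
clock: 6.15
position: [0.6494, 0.0001, 0.3723]
eef_rot: [-0.002, -0.148, 0.989, 0.0]
force: [1.1, 0.1, 0.6]
gripper_width: -0.0
grasp_force: 0.0
```

Run:
```python
from h import *
np.set_printoptions(precision=4,suppress=True)
for n,s in (('scene',150),('side',110)):
    f=grab(n,'up_'+n)
    H,S,V=hsv(f); roi=np.zeros(H.shape,bool); roi[230:330,300:375]=1
    b=blobs(roi&((H<5)|(H>174))&(S>s)&(V>70),10)
    c=cloud(f,b[0]); print(b[0].sum(),np.median(c,0),np.percentile(c,95,0))
to(.5365+.15*.292,-.0895-.15*.956,.38)
```

```text
241 [ 0.644  -0.0048  0.2894] [0.683  0.0127 0.2929]
232 [ 0.6455 -0.0054  0.2907] [0.6812 0.0093 0.2946]
to [0.5802999999999999, -0.2329, 0.38] [ 0.1348 -0.2017 -0.0033] [-0.001  0.006  0.   ]
```

The lever is back up, with the same bar position as before. Next the arm moves above the handle and opens the fingers.

Scaled: 0.1336 m / 0.25 = 0.5344, -0.054 m / 0.25 = -0.216.

>>> {"fn": "steer_hand", "kwargs": {
  "ticks": "0.14,-0.056,0,0,0,0\n0.28,-0.112,0,0,0,0\n0.42,-0.168,0,0,0,0\n0.5344,-0.216,0,0,0,0\n0.5344,-0.216,0.12,0,0,0",
  "finger_gap": 0.65
}}

```text
clock: 6.75
position: [0.5366, -0.0935, 0.3479]
eef_rot: [0.005, -0.147, 0.989, -0.001]
force: [0.9, 0.4, 0.3]
gripper_width: 0.65
grasp_force: 0.0
```

>>> {"fn": "steer_hand", "kwargs": {
  "ticks": "0,0,0.16,0,0,0\n0,0,0.32,0,0,0\n0,0,0.44,0,0,0\n0,0,0.44,0,0,0"
}}

```text
clock: 7.15
position: [0.5356, -0.0907, 0.2268]
eef_rot: [-0.005, -0.148, 0.989, 0.001]
force: [0.2, -0.7, -1.0]
gripper_width: 0.652
grasp_force: 0.0
```

Run:
```python
from h import *
f=grab('wrist','w1'); print(np.linalg.inv(f['world_to_cam']).round(3),f['K'][0,0]); to(.5365,-.0895,.08)
```

```text
[[-0.293  0.921  0.257  0.469]
 [ 0.956  0.281  0.083 -0.112]
 [ 0.004  0.27  -0.963  0.351]
 [ 0.     0.     0.     1.   ]] 335.22193194929696
to [0.5365, -0.0895, 0.08] [-0.001   0.0015  0.1506] [ 0.001 -0.005  0.001]
```

View pics/w1.png

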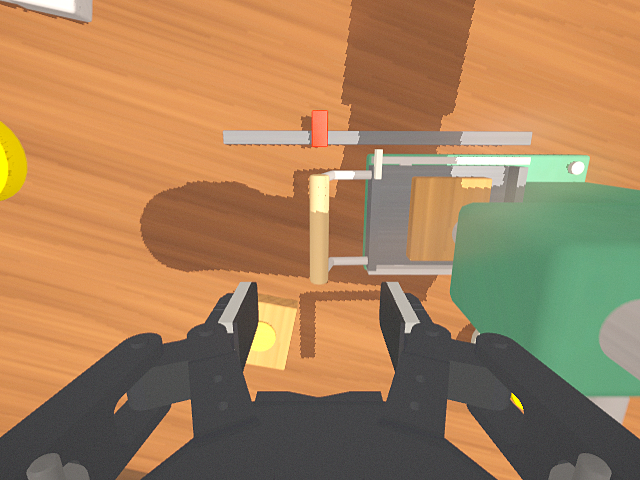

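The wrist view shows the handle bar between (319,175) and (319,283), the red mark at (320,128), the white pointer at (378,164) and the rail at v≈138. Now I measure with it.

Run:
```python
from h import *
np.set_printoptions(precision=4,suppress=True)
f=grab('wrist'); p=lambda q,z:rayz(f,q,z)
H,S,V=hsv(f); red=((H<8)|(H>172))&(S>150)&(V>120); red[200:]=0; red[:,:250]=0; red[:,400:]=0
m=blobs(red,30)[0]; v,u=np.nonzero(m); print('mark px',u.min(),u.max(),v.min(),v.max(),'cloud',np.median(cloud(f,m),0))
mk=p([[(u.min()+u.max())/2,v.mean()]],.049)
w=(S<80)&(V>190); w[:146]=0; w[182:]=0; w[:,:368]=0; w[:,388:]=0
b=blobs(w,20)[0]; v,u=np.nonzero(b); print('ptr px',u.min(),u.max(),v.min(),v.max(),'cloud',np.median(cloud(f,b),0))
top=v<v.min()+8; pt=p([[(u[top].min()+u[top].max())/2,v.min()+3]],.05)
h=p([[319,175],[319,283]],.085); print('handle',h,h.mean(0),'cloud',world(f,319,229))
rl=p([[224,137],[530,138.5]],.035); d=rl[0]-rl[1]; print('rail dir',d/np.linalg.norm(d),np.linalg.norm(d))
print(mk,pt,'gap along front',(mk-pt)@FR); to(*h.mean(0)[:2],.08)
```

```text
mark px 313 329 109 145 cloud [ 0.4607 -0.1147  0.0489]
ptr px 374 387 147 176 cloud [ 0.4687 -0.0552  0.0535]
handle [[ 0.4943 -0.1034  0.085 ]
 [ 0.5834 -0.076   0.085 ]] [ 0.5389 -0.0897  0.085 ] cloud [ 0.5362 -0.0905  0.0875]
rail dir [ 0.2889 -0.9574  0.    ] 0.28060204524632054
[[ 0.4589 -0.1123  0.049 ]] [[ 0.4613 -0.0581  0.05  ]] gap along front [0.0512]
to [np.float64(0.538877926711765), np.float64(-0.0896840426901551), 0.08] [-0.0017  0.0014  0.1534] [-0.    -0.001  0.001]
```

Scaled: 0.1475 m / 0.25 = 0.59, 0.08 m / 0.25 = 0.32.

>>> {"fn": "steer_hand", "kwargs": {
  "ticks": "-0.004,0.004,0.16,0,0,0\n-0.008,0.004,0.32,0,0,0\n-0.008,0.004,0.46,0,0,0\n-0.008,0.004,0.56,0,0,0\n-0.008,0.004,0.59,0,0,0"
}}

```text
clock: 7.75
position: [0.5392, -0.0897, 0.0846]
eef_rot: [-0.001, -0.148, 0.989, 0.0]
force: [-0.5, 0.1, 0.6]
gripper_width: 0.645
grasp_force: 0.0
```

>>> {"fn": "steer_hand", "kwargs": {
  "ticks": "0,0,0,0,0,0\n0,0,0,0,0,0\n0,0,0,0,0,0\n0,0,0,0,0,0\n0,0,0,0,0,0",
  "finger_gap": 0,
  "squeeze": 60
}}

```text
clock: 8.25
position: [0.5407, -0.0892, 0.0883]
eef_rot: [0.002, -0.148, 0.989, 0.0]
force: [-1.7, 3.4, 5.7]
gripper_width: 0.16
grasp_force: 58.5
```

The grip sits about 6 mm high on the bar (opening 13.6 mm), so I'll re-seat it lower.

Scaled: 0.007 m / 0.25 = 0.028, 0.004 m / 0.25 = 0.016.

>>> {"fn": "steer_hand", "kwargs": {
  "ticks": "0,0,0,0,0,0\n0,0,0,0,0,0\n0,0,0.016,0,0,0\n0,0,0.028,0,0,0\n0,0,0.028,0,0,0",
  "finger_gap": 0.5
}}

```text
clock: 8.75
position: [0.5389, -0.0899, 0.0775]
eef_rot: [-0.001, -0.148, 0.989, 0.0]
force: [0.3, -0.7, -0.0]
gripper_width: 0.499
grasp_force: 0.0
```

>>> {"fn": "steer_hand", "kwargs": {
  "ticks": "0,0,0,0,0,0\n0,0,0,0,0,0\n0,0,0,0,0,0\n0,0,0,0,0,0\n0,0,0,0,0,0",
  "finger_gap": 0,
  "squeeze": 60
}}

```text
clock: 9.25
position: [0.5392, -0.0893, 0.0786]
eef_rot: [-0.0, -0.148, 0.989, 0.0]
force: [-2.6, 4.9, 2.9]
gripper_width: 0.169
grasp_force: 58.4
```

Scaled: -0.046 m / 0.25 = -0.184, -0.04 m / 0.25 = -0.16.

>>> {"fn": "steer_hand", "kwargs": {
  "ticks": "0,-0.04,0,0,0,0\n0,-0.08,0,0,0,0\n0,-0.12,0,0,0,0\n0,-0.16,0,0,0,0\n0,-0.184,0,0,0,0"
}}

```text
clock: 9.75
position: [0.5526, -0.1334, 0.0786]
eef_rot: [-0.0, -0.148, 0.989, 0.001]
force: [-5.3, 7.1, 6.0]
gripper_width: 0.169
grasp_force: 58.7
```

>>> {"fn": "steer_hand", "kwargs": {
  "ticks": "0,0,0,0,0,0\n0,0,0,0,0,0"
}}

```text
clock: 9.95
position: [0.5525, -0.1332, 0.0786]
eef_rot: [-0.0, -0.148, 0.989, 0.001]
force: [-4.1, 6.9, 4.1]
gripper_width: 0.163
grasp_force: 58.7
```

Run:
```python
from h import *
f=grab('wrist','w2'); s=grab('scene','s5')
a=cv2.resize(f['frame'][0:240,200:460],(520,480)); b=cv2.resize(s['frame'][240:320,240:300],(270,360),interpolation=cv2.INTER_CUBIC)
o=np.zeros((480,790,3),np.uint8); o[:,:520]=a; o[:360,520:]=b; cv2.imwrite('pics/c5.png',o)
```

```text
(no output)
```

View pics/c5.png

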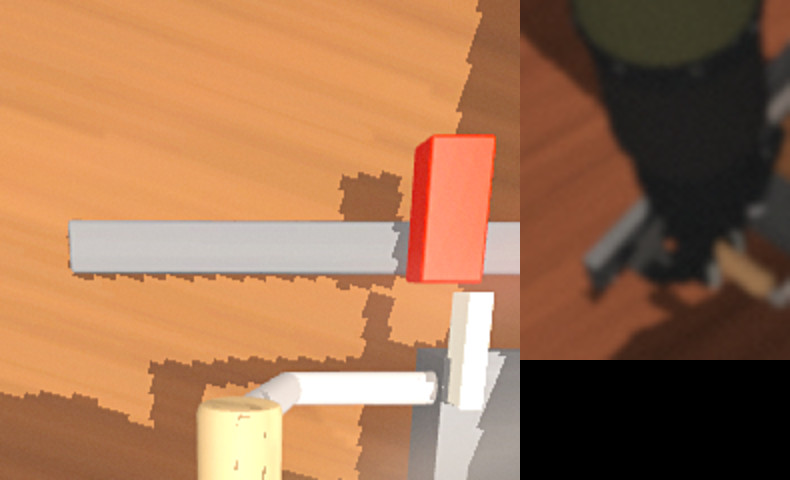

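The wrist crop shows the pointer's top face at about (481,293), and the mark's top centre line reaching (451,282). That is about 6-7 mm short. I'll compute it with depth.

Create gap.py:
```python
from h import *
np.set_printoptions(precision=4,suppress=True)
f=grab('wrist'); H,S,V=hsv(f)
red=((H<8)|(H>172))&(S>150)&(V>120); red[180:]=0
m=blobs(red,30)[0]; w=(S<60)&(V>200); vv,uu=np.nonzero(m)
w[:vv.max()]=0; w[vv.max()+62:]=0; w[:,:vv.min()*0+uu.min()-10]=0; w[:,uu.max()+40:]=0
for n,k in(('mark',m),('white',w)):
    k=max(blobs(k,20),key=lambda b:b.sum()) if n=='mark' else [b for b in blobs(k,20) if np.nonzero(b)[0].min()<vv.max()+12][0]
    c=cloud(f,k); t=c[c[:,2]>np.percentile(c[:,2],90)-.0015]; a=t@FR; y=t@np.array([-.956,-.292,0])
    if n=='white': a=a[y>y.max()-.012]
    print(n,len(a),'top z',np.median(t[:,2]),'along',a.min(),a.max(),'mid',(a.min()+a.max())/2,'len',np.ptp(a))
```

```bash
python3 gap.py
```

```text
mark 564 top z 0.0489370965939246 along 0.23442458617300294 0.24886899665286924 mid 0.2416467914129361 len 0.014444410479866304
white 332 top z 0.05404223859375197 along 0.23341325123253878 0.23907923500249137 mid 0.23624624311751508 len 0.005665983769952587
```

Both sizes check out (mark 14.4 mm, pointer 5.7 mm), and 5.4 mm remains.

Scaled: -0.0055 m / 0.25 = -0.022, -0.004 m / 0.25 = -0.016.

>>> {"fn": "steer_hand", "kwargs": {
  "ticks": "0,-0.008,0,0,0,0\n0,-0.016,0,0,0,0\n0,-0.022,0,0,0,0\n0,-0.022,0,0,0,0\n0,-0.022,0,0,0,0",
  "finger_gap": 0,
  "squeeze": 80
}}

```text
clock: 10.6
position: [0.554, -0.1382, 0.0786]
eef_rot: [-0.0, -0.148, 0.989, 0.001]
force: [-4.5, 6.4, 4.0]
gripper_width: 0.155
grasp_force: 77.9
```

```bash
python3 gap.py; python3 gap.py
```

```text
mark 831 top z 0.04903187268689202 along 0.23445398694613415 0.24879448420992945 mid 0.2416242355780318 len 0.014340497263795299
white 331 top z 0.0540960494434895 along 0.2388220100084531 0.24443880526901157 mid 0.24163040763873234 len 0.0056167952605584714
mark 811 top z 0.049075410831500715 along 0.2345217925763431 0.24884946836256758 mid 0.24168563046945535 len 0.014327675786224486
white 333 top z 0.05408334014135434 along 0.23875964703892372 0.24451071669383573 mid 0.24163518186637972 len 0.005751069654912011
```

The pointer is on the mark within 0.1 mm. One last look to check the rosette, the lever and that the tray is holding still.

Run:
```python
from h import *
f=grab('wrist'); s=grab('side')
o=np.zeros((480,800,3),np.uint8); o[:,:480]=cv2.resize(f['frame'][60:380,300:620],(480,480)); o[:,480:]=cv2.resize(s['frame'][190:340,240:340],(320,480),interpolation=cv2.INTER_CUBIC); cv2.imwrite('pics/c6.png',o)
```

```text
(no output)
```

View pics/c6.png

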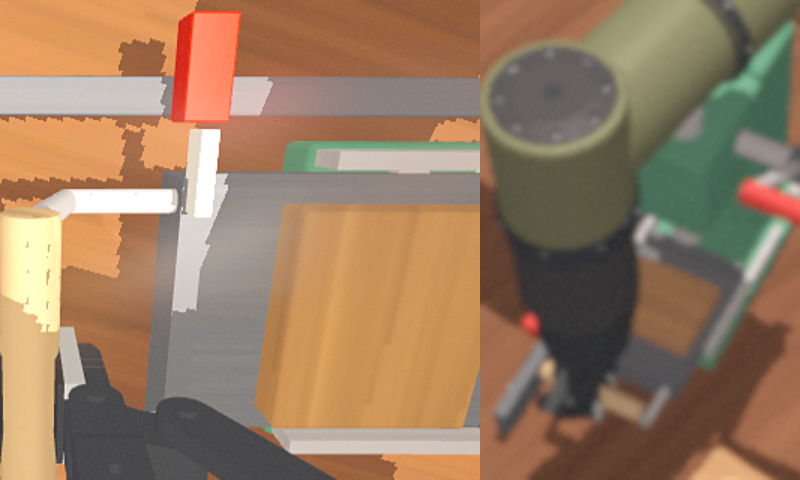

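The pointer sits against the mark and the lever is up. The block's top is flat with no disc standing proud, so the rosette went home. Before handing in I check that the brass was already gone before the pull.

Run:
```python
from h import *
for n,u,v in(('scene1',319,260),('up_scene',319,260),('side1',305,270),('up_side',305,270)): print(n,cv2.imread(f'pics/{n}.png')[v-1:v+2,u-1:u+2].mean((0,1)).round())
f=grab('wrist'); c=cloud(f,np.pad(np.ones((80,80),bool),((230,170),(510,50)))); print('block top z',np.percentile(c[:,2],[2,50,98]).round(4))
s=r.get_state(); print(s['clock'],s['gripper_width'],s['grasp_force'],s['force'])
```

```text
scene1 [ 60. 112. 157.]
up_scene [ 46.  74. 117.]
side1 [ 87. 139. 174.]
up_side [ 69.  99. 138.]
block top z [0.0439 0.0451 0.0462]
10.85 0.15886625245700245 77.90451765060425 [-4.52701982  6.94764791  4.98273497]
```

The brass was gone right after the press, and the block's top is flat at z .045. Handing in.

```bash
python3 -c "
from plant import r, grab_frame
print(r.sign_off())"
```

```text
the job is handed in; nothing more can be done
None
```

The job is handed in: the lever went down to its stop and came back up, the rosette looks pressed home (block top flat, no brass standing proud), and the gripper is holding the tray with its pointer about 0.1 mm from the mark's centre.

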